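# Put the master ball back in its keeper and cover it

### The job

Put the master ball away: without lifting it, nudge the steel ball along the keeper's deck until it drops into its pocket, then take the cover that fits the collar by its knob and lower it over the collar, without dropping it, so that it sits fully down and level. Leave the other things, the smaller cover included, where they are.

Things in the scene. Friction and masses are not known exactly. Their poses are not given: they have to be found in the camera images.
- keeper: master-ball keeper, fixed to the bench: flat base plate 180x90 mm, 12 mm thick, with a shallow pocket inside a raised round collar at one end, a flat deck at the other. Origin: under the pocket's centre, on the bench; z up; +x is the way the ball travels: the plate reaches from x = -135 to +45 mm, y = -45 to +45 mm
- keeper_deck (a point): middle of the flat deck, at x = -100 mm in the keeper's frame, on its surface 12 mm over the bench; axes as the keeper's. Rails 5 mm high, 4 mm thick edge the deck at keeper x = -132 mm and y = +-42 mm; from x = -68 mm they converge to x = -36 mm, then run straight as a lane 27 mm wide inside to x = -14 mm, just before the pocket
- keeper_pocket (a point): centre of the pocket's mouth, level with the deck, 12 mm over the bench, at x = y = 0 in the keeper's frame; the pocket is 18 mm across and 8 mm deep: the ball sits on its edge, sunk about 4 mm, so its centre is then about 9 mm over this point
- keeper_rim (a point): centre of the collar's top plane, 38 mm over the bench, straight above the pocket; axes as the keeper's. Collar: inner radius 33 mm, outer 38 mm, rising 26 mm from the deck, open towards the deck (keeper -x) over 90 degrees: the opening is about 46 mm wide, so fingers can follow the ball in
- ball_center (a point): centre of the loose steel master ball, 25 mm in diameter, 65 g; it starts on the keeper's deck, its centre 12.5 mm over the deck, and rolls easily
- cover: the keeper's loose cover, larger of two: plain metal disc 88 mm across, about 0.16 kg, with a black knob; stands on its skirt on the bench. Origin: centre of the skirt's underside; z up. Disc 5 mm thick, its top 11 mm over the origin; the skirt hangs 6 mm below the disc, inner radius 40.5 mm, and slips over the collar's outside with 2.5 mm to spare all round
- cover_seat (a point): centre of the underside of the cover's disc, 6 mm over the cover's origin; when seated it coincides with keeper_rim
- cover_knob (a point): middle of the grip of the cover's knob, on its axis, 34.5 mm over the cover's origin; the grip is round, 25 mm in diameter, from 24 to 45 mm over the origin, on a neck 16 mm thick
- frame_post (a point): foot of the upright aluminium post, 40x40 mm, rising from bench height to about 1.5 m behind the left part of the bench; solid, does not move: keep arm, wrist and gripper clear of it, also when passing from side to side (its cross-beams are more than 0.75 m up)
- small_cover: look-alike cover of the same shape but too small for the keeper: 61 mm across, 45 mm high; stands on the bench; must stay where it is. Origin: centre of its underside
- caliper: sliding caliper, 228 mm long, lying at the back of the bench. Bystander. Origin: centre of its underside
- plug_gauge: double-ended plug gauge, 113 mm long, 22 mm thick, lying on the bench left of the keeper. Bystander. Origin: centre of its underside
- screwdriver: screwdriver, 198 mm long, 29 mm high, lying at the front edge. Bystander. Origin: centre of its underside
- wash_bottle: squeeze bottle with spout, 185 mm high, standing at the left. Bystander. Origin: on its underside
- bin: small open parts bin, 130x107x62 mm, standing at the left. Bystander. Origin: centre of its underside
- marker: felt marker, 130 mm long, lying at the right. Bystander. Origin: centre of its underside
- tape_roll: small roll of tape, 59 mm across, 24 mm high, lying at the far right. Bystander. Origin: centre of its underside

How it is judged:
On the way, in this order (a step that is already met when the one before it is completed fails the run):
1. the ball lies in the pocket (horizontal distance between ball_center and keeper_pocket below 0.003 m and z of ball_center in the frame of keeper below 0.0225 m), for 0.2 s.
2. the cover is lowered over the collar while held: its disc within 5 mm of the collar's top before it is let go (horizontal distance between cover_seat and keeper_rim below 0.006 m and z of cover_seat in the frame of keeper_rim below 0.005 m and contact force between the fingers and cover above 0.5 N), for 0.05 s.
At the end, for the whole second after the job is handed in: The ball rests in the pocket (within 3 mm of its centre, sunk in); the larger cover rests on the collar: centred within 4 mm, its disc within 1.8 mm of the collar's top, tilted less than 0.03 rad; both at rest and released (all of step 1 and horizontal distance between cover_seat and keeper_rim below 0.004 m and z of cover_seat in the frame of keeper_rim between -0.0018 and 0.0018 m and angle between cover's own z axis and vertical below 0.03 rad and linear speed of cover below 0.01 m/s and linear speed of ball below 0.02 m/s and contact force between the fingers and cover below 0.1 N); the robot touches nothing.
It fails at once if the ball is lifted more than 12 mm off the deck (z of ball_center in the frame of keeper above 0.0365 m).
It fails at once if another thing (smaller cover or bystander) is moved more than 30 mm (distance of any of small_cover, caliper, plug_gauge, screwdriver, wash_bottle, bin, marker, tape_roll from where it was at the start of the episode above 0.03 m).
It also fails if it takes over 69 s, if anything falls off the work surface, if the arm or the gripper's body presses on something with over 40 N, if the wrist force passes 120 N, or if a joint passes its speed limit or range.

### The arm

A 6-joint arm with a two-finger parallel gripper is mounted at the origin on a cart in front of the work surface, level with it; the furniture and walls round the work are solid. World frame = base frame: x ahead of the robot, y to its left, z up, the work surface at z = 0. Lengths are in m, angles in rad, forces in N, time in s.
With the tool pointing down it reaches from about 0.225 to 0.875 m from the base axis. Payload 3.4 kg.
Tool frame: the origin (TCP) lies at the very end of the fingers, on their centre line; the grasp point (between the pads) lies 19 mm behind it (grasp_offset is the distance from the TCP to the grasp point, in m); y points along the fingers, z is the direction in which the jaws open and shut, and the axes are right-handed (so a half turn about y gives the same grasp; the last joint's range is limited). The gripper opens to 85 mm and grips with 20 to 120 N. Pads are 22 mm wide; open, the fingers measure 114 mm over their backs; the gripper's body (76 mm by 85 mm) begins 54 mm behind the grasp point. The pads swing forward as they close: fully open they stand 13 mm farther back than shut.
Start: joints at [1.218, 0.276, 1.505, -0, 1.361, -0.121], TCP at [0.132, 0.56, 0.231] pointing down, gripper open.
Joint ranges: [-2.89, 2.89], [-0.75, 2.08], [0.22, 2.7], [-1.18, 4.32], [0.11, 2.71], [-2.7, 2.7]. Speed limits (rad/s): [2.57, 2.57, 3.14, 3.14, 3.14, 3.14].

### API

Orientations are given as a unit quaternion [w, x, y, z].
In Python, from rig import get_state, get_image, sign_off, grasp_offset gives the robot as it stands.
- The arm moves only by the shell command python3 -m jog 'ROWS' [FORCE]. ROWS is JSON, one flat list of numbers, 7 for each row, row after row: the closure in counts, from 0 (fully open) to 255 (shut), then the shift along the tool's x, y, z in cm, then the turn, a rotation vector about the tool's x, y, z in units of 8 degrees (1.0 is 8 degrees). In form: [jaw, tx, ty, tz, rx, ry, rz, jaw, tx, ty, tz, rx, ry, rz, ...]. A call has 1 to 12 rows; each row is the pose to reach, as a shift and turn from the pose commanded when the call began, along the tool's axes at that moment; what a row does not reach only later rows make up. A row lasts 1/8 s, in which the tool goes at most 62.5 mm and 10.7 degrees, less where a joint would pass 70% of its speed; a pose out of reach is approached as far as the arm can. A call with a gripper value outside its range is refused whole. The fingers move at their own pace and stop on an object; FORCE is the grip in N (left out, the last holds). Time passes only in rows, so rows that repeat a pose let the fingers close. It gives the time, the measured TCP pose, the force and the opening at its end, in the units of the state.
- get_state(): the state, without advancing time (a new reading comes with each control period).
- get_image(name): name is "side" or "top" or "wrist"; returns a dict with "color" (400x640x3 uint8, blue, green, red), "mtx" (3x3 intrinsics, pixels), "R" (3x3) and "t" (3): a world point X has camera coordinates R X + t; the wrist camera has in their place "tool_from_camera" (4x4, takes a point from camera to tool coordinates, whose origin is the TCP and whose axes are the tool frame's). Camera axes: x right, y down, z forward; pixel columns grow to the right and rows downward; lengths in m; the calibration is good to about 2 mm. A picture is of the moment at which its call begins: read the wrist's pose just before it. There is no depth.
- sign_off(): hands the job in, once; it reports no verdict.
The state is a dict: "clock": time; "qpos": joint angles; "qd": joint speeds; "effort": joint torques, N m; "position": TCP position; "ee_rot": TCP orientation; "contact_force": force on the tool from outside, world axes, zero at the start; "moment": the same for the moment, N m; "width": finger opening in m.
Only numpy, scipy, OpenCV 4.12 (cv2) and the standard library are available. Lean on these libraries where they do the work, as an engineer would, in place of code of your own. Each camera call takes 0.05 s, during which the arm holds its last target.

## Working session

There is one attempt and no reset: what is moved stays moved. The work goes in short steps, Python scripts to look and compute and a shell command to move; the robot and the scene stay as the last step left them, time stands still between calls to the robot, and variables do not carry over. Pictures are saved under pics/ and viewed, and the job is handed in when it is done.

```bash
ls; mkdir -p pics
python3 - <<'E'
from rig import get_state,get_image,grasp_offset
import cv2,numpy as np
s=get_state()
for k,v in s.items(): print(k,np.round(v,4))
print(grasp_offset)
for n in("top","side","wrist"):
    d=get_image(n); cv2.imwrite(f"pics/{n}0.png",d["color"])
    print(n,{k:np.round(v,4).tolist() for k,v in d.items() if k!="color"})
E
```

```text
pics
clock 0.0
qpos [ 1.218   0.2766  1.5061  0.      1.3607 -0.121 ]
qd [-0.0007  0.0039 -0.0009 -0.0003 -0.0009 -0.0016]
effort [ 1.20000e-03 -4.16776e+01 -2.45798e+01 -3.00000e-04  1.12000e-02
 -0.00000e+00]
position [0.1319 0.5591 0.2304]
ee_rot [-0.7017  0.703  -0.0819  0.0816]
contact_force [-0.3818 -0.4115  0.7633]
moment [-0.0415 -0.0222  0.03  ]
width 0.0854
0.0187
top {'mtx': [[465.3736, 0.0, 318.3649], [0.0, 465.3736, 202.798], [0.0, 0.0, 1.0]], 'R': [[0.0279, -0.9996, 0.0108], [-0.9853, -0.0293, -0.1682], [0.1685, -0.0059, -0.9857]], 't': [-0.053, 0.4949, 1.747]}
side {'mtx': [[494.2097, 0.0, 315.5164], [0.0, 494.2097, 199.2779], [0.0, 0.0, 1.0]], 'R': [[0.9968, -0.08, 0.006], [-0.0416, -0.5781, -0.8149], [0.0687, 0.812, -0.5796]], 't': [-0.4736, 0.0577, 1.7672]}
wrist {'mtx': [[306.7856, 0.0, 323.5769], [0.0, 306.7856, 202.618], [0.0, 0.0, 1.0]], 'tool_from_camera': [[0.0, 0.9641, 0.2655, -0.0669], [-0.0007, -0.2655, 0.9641, -0.1431], [1.0, -0.0002, 0.0006, -0.0], [0.0, 0.0, 0.0, 1.0]]}
```

View pics/top0.png

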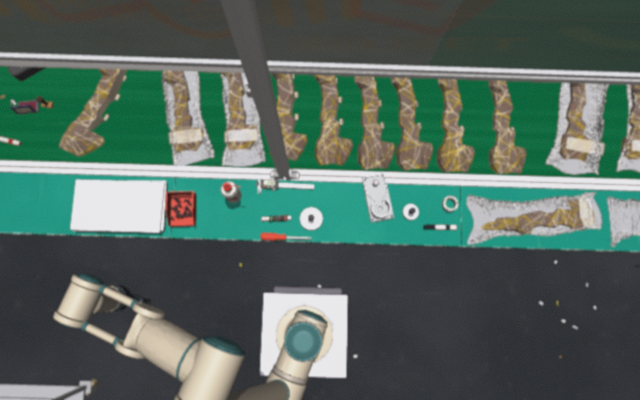

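View pics/side0.png

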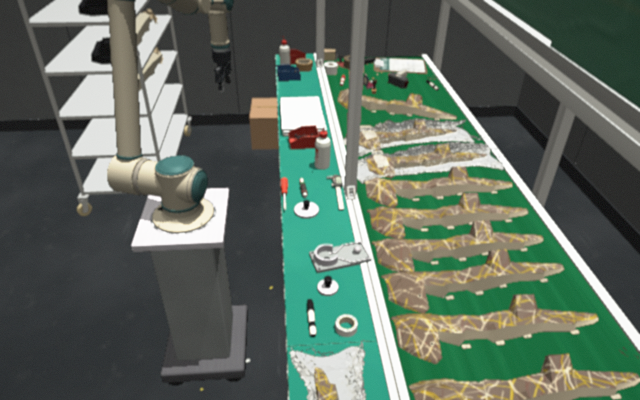

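View pics/wrist0.png

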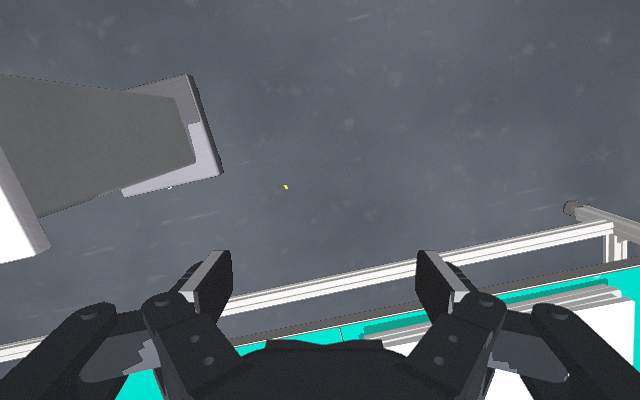

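The top view shows the larger cover near (311,218), the keeper near (378,197), the small cover near (411,211) and the post foot near (285,178). I'll zoom in on these.

```bash
cat > h.py <<'E'
import numpy as np,cv2
from rig import get_state,get_image,grasp_offset
from scipy.spatial.transform import Rotation as Ro
def cam(name):
    s=get_state(); d=get_image(name); K=d["mtx"]
    if "R" in d: R=np.array(d["R"]);t=np.array(d["t"])
    else:
        q=s["ee_rot"]; Rt=Ro.from_quat([q[1],q[2],q[3],q[0]]).as_matrix()
        T=np.eye(4);T[:3,:3]=Rt;T[:3,3]=s["position"]
        W=np.linalg.inv(T@np.array(d["tool_from_camera"])); R=W[:3,:3];t=W[:3,3]
    return d["color"],np.array(K),R,t
def onplane(uv,z,K,R,t):
    r=R.T@(np.linalg.inv(K)@np.array([uv[0],uv[1],1.])); c=-R.T@t
    return c+r*(z-c[2])/r[2]
def proj(X,K,R,t):
    p=K@(R@np.asarray(X,float)+t); return p[:2]/p[2]
E
python3 - <<'E'
from h import *
s=get_state();q=s["ee_rot"];print(Ro.from_quat([q[1],q[2],q[3],q[0]]).as_matrix().round(3))
for n,(x,y,w,h) in dict(top=(255,165,220,90),side=(270,170,110,180)).items():
    I,K,R,t=cam(n); k=min(800//w,600//h); c=cv2.resize(I[y:y+h,x:x+w],None,fx=k,fy=k,interpolation=cv2.INTER_CUBIC); print(n,k)
    cv2.imwrite(f"pics/{n}z.png",c)
I,K,R,t=cam("top")
for nm,uv in dict(cov=(311,218),keep=(378,197),small=(411,211),post=(283,177)).items(): print(nm,onplane(uv,0.01,K,R,t).round(3))
E
```

```text
[[ 0.973 -0.     0.23 ]
 [-0.23  -0.001  0.973]
 [-0.    -1.    -0.001]]
top 3
side 3
cov [ 0.441 -0.012  0.01 ]
keep [ 0.532 -0.272  0.01 ]
small [ 0.48  -0.402  0.01 ]
post [0.601 0.104 0.01 ]
```

View pics/topz.png

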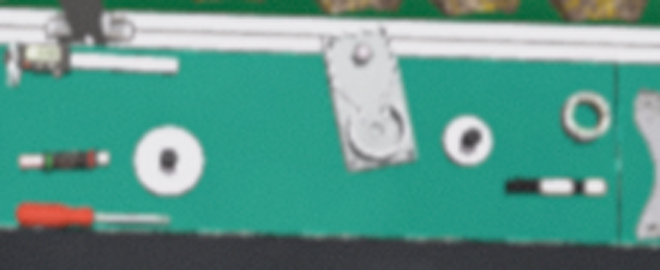

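View pics/sidez.png

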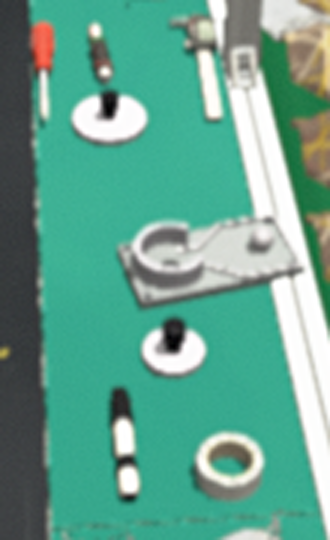

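The top zoom shows the ball at about (376,183) and the collar at about (380,208), so the ball must travel towards the robot. Next I'll compute rough world positions and the move to a look-down pose.

Run:
```python
from h import *
I,K,R,t=cam("top")
b=onplane((255+362/3,165+53/3),.0245,K,R,t); c=onplane((255+375/3,165+130/3),.02,K,R,t)
print(b.round(3),c.round(3),np.degrees(np.arctan2(*(c-b)[[1,0]])))
for uv in [(325,40),(390,25),(415,158),(350,172)]: print(onplane((255+uv[0]/3,165+uv[1]/3),.012,K,R,t).round(3))
print("bottle",onplane((233,205),0,K,R,t).round(3), "bin",onplane((181,210),0.06,K,R,t).round(3),"post",onplane((285,182),0,K,R,t).round(3))
```

```text
[ 0.586 -0.261  0.024] [ 0.485 -0.279  0.02 ] -169.7483385057323
[ 0.605 -0.214  0.012]
[ 0.628 -0.299  0.012]
[ 0.451 -0.332  0.012]
[ 0.431 -0.248  0.012]
bottle [0.485 0.296 0.   ] bin [0.45 0.48 0.06] post [0.583 0.096 0.   ]
```

```bash
python3 -m jog '[100,6.1,0,-2,-0,-0.3,0, 100,10,0,-7,0,-0.6,0, 100,14,0,-13,0,-1,0, 100,18,0,-19,0,-1.3,0, 100,22,0,-25,0,-1.6,0, 100,25.8,0,-30,0,-1.9,0, 100,28,0,-35,0,-2.2,0, 100,30,0,-40,0,-2.4,0, 100,32,0,-45,0,-2.7,0, 100,34,0,-50,0,-3,0, 100,36,0,-55,0,-3,0, 100,38,0,-60,0,-3,0]' 40
```

```text
clock: 1.85
position: [0.3641, -0.1136, 0.2316]
ee_rot: [-0.704, 0.704, 0.066, -0.065]
contact_force: [1.9, -0.2, 0.0]
width: 0.0517
```

```bash
python3 -m jog '[100,2.5,0,-5,0,0,0, 100,5,0,-10,0,0,0, 100,7.9,0,-15.3,0,0,0, 100,7.9,0,-15.3,0,0,0, 100,7.9,0,-15.3,0,0,0]'
python3 - <<'E'
from h import *
I,K,R,t=cam("wrist"); cv2.imwrite("pics/w1.png",I); print(get_state()["position"])
np.savez("w1.npz",I=I,K=K,R=R,t=t)
E
```

```text
clock: 2.48
position: [0.4696, -0.2468, 0.2307]
ee_rot: [0.705, -0.703, -0.065, 0.066]
contact_force: [0.8, 0.1, 0.1]
width: 0.0521
[ 0.46931744 -0.24626631  0.23104496]
```

View pics/w1.png

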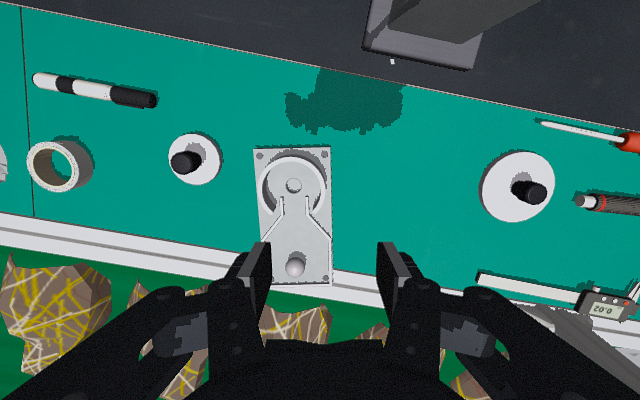

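The wrist view shows the ball at (295,267), the pocket at about (293,185), the larger cover at (518,187) and the small cover at (194,158). I'll measure the keeper's plate corners and screws, and the ball.

Run:
```python
from h import *
d=np.load("w1.npz");I=d["I"]
c=cv2.resize(I[140:290,245:345],None,fx=4,fy=4,interpolation=cv2.INTER_CUBIC);cv2.imwrite("pics/w1z.png",c)
c=cv2.resize(I[140:230,470:570],None,fx=5,fy=5,interpolation=cv2.INTER_CUBIC);cv2.imwrite("pics/w1c.png",c)
```

```text
(no output)
```

View pics/w1z.png

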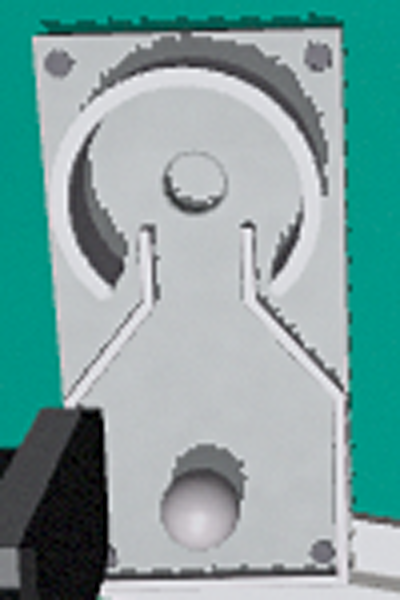

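View pics/w1c.png

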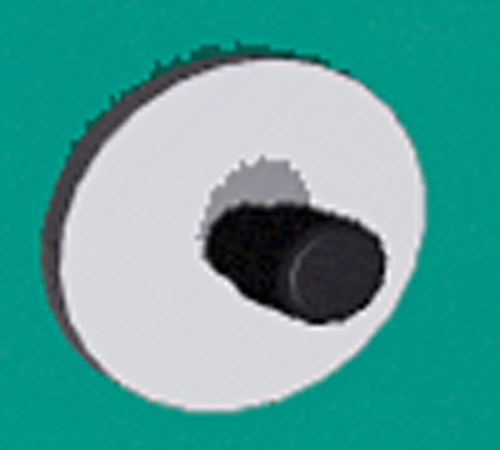

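```bash
cat >> h.py <<'E'
from scipy.optimize import least_squares
def circ(P,robust=True):
    P=np.asarray(P)[:,:2]; x0=[*P.mean(0),.03]
    f=lambda p:np.hypot(P[:,0]-p[0],P[:,1]-p[1])-p[2]
    r=least_squares(f,x0,loss="soft_l1",f_scale=.0005); return r.x,np.abs(f(r.x)).mean()
E
python3 - <<'E'
from h import *
d=np.load("w1.npz");I,K,R,t=[d[k] for k in("I","K","R","t")]
g=cv2.cvtColor(I,cv2.COLOR_BGR2GRAY)
Z=lambda u,v,z:onplane((245+(u+.5)/4-.5,140+(v+.5)/4-.5),z,K,R,t)
pk=Z(195,182,.012);b=Z(200,510,.0245)
tl,tr,br=Z(33,37,.012),Z(342,25,.012),Z(350,582,.012)
print("pocket",pk.round(4),"ball",b.round(4));print("corners",tl.round(4),tr.round(4),br.round(4),np.linalg.norm(tl-tr),np.linalg.norm(tr-br))
a=tr-br;yaw=np.arctan2(a[1],a[0]);print("yaw",np.degrees(yaw))
a=tl-tr;print("yaw2",np.degrees(np.arctan2(a[1],a[0]))+90)
# collar top bright
m=(g>200).astype(np.uint8); 
sc=cv2.resize(m[140:290,245:345]*255,None,fx=4,fy=4,interpolation=0);cv2.imwrite("pics/m.png",sc)
print(g[157:188,292],g[187,255:330])
# large cover disc: white mask
hsv=cv2.cvtColor(I,cv2.COLOR_BGR2HSV); wm=((hsv[...,1]<60)&(g>150)).astype(np.uint8)
for nm,(x,y,w,h),zz in [("cov",(475,140,90,90),.011),("small",(160,125,70,70),.011)]:
    mm=np.zeros_like(wm);mm[y:y+h,x:x+w]=wm[y:y+h,x:x+w]
    cs,_=cv2.findContours(mm,cv2.RETR_EXTERNAL,cv2.CHAIN_APPROX_NONE);c=max(cs,key=cv2.contourArea)[:,0,:]
    hull=cv2.convexHull(c)[:,0,:]
    print(nm,circ([onplane(p,zz,K,R,t) for p in c]),len(c))
# knob top
print("knobtop",onplane((470+342/5,140+277/5),.045,K,R,t).round(4))
E
```

```text
pocket [ 0.4867 -0.28    0.012 ] ball [ 0.5871 -0.261   0.0245]
corners [ 0.4528 -0.3333  0.012 ] [ 0.4327 -0.2454  0.012 ] [ 0.6104 -0.2081  0.012 ] 0.09015163537016185 0.18154113855499024
yaw -168.14595928977792
yaw2 12.877355019074912
[222 220 218 218 206 193 192 192 193 195 195 195 194 194 193 194 193 194
 192 192 195 174 194 198 196 198 197 196 198 196 197] [101 178 210 217 218 220 228  96  62  66  68 102 108 123 197 198 198 197
 196 196 198 197 198 198 198 197 196 195 196 198 178 104  78 126 122 195
 197 197 198 196 195 198 197 200 199 179 157 197 200 196 196 197 197 196
 197 196 196 196 196 197 197 196 196 197 196 207 218 218 219 224 149 105
 200 199 198]
cov (array([ 0.43963738, -0.01211721,  0.04301578]), np.float64(0.00028413373852271466)) 201
small (array([ 0.47813818, -0.40070784,  0.02945508]), np.float64(0.0002913329155015919)) 143
knobtop [ 0.4405 -0.0098  0.045 ]
```

View pics/m.png

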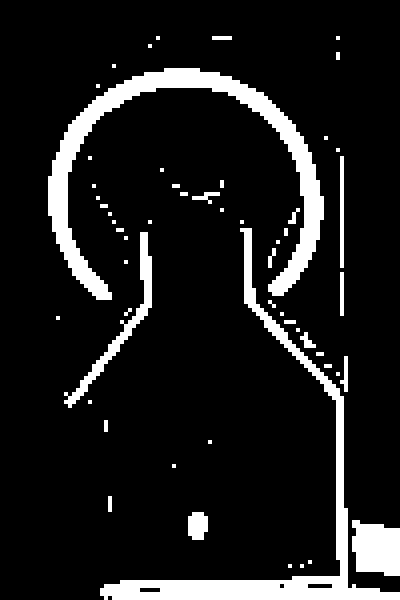

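Run:
```python
from h import *
d=np.load("w1.npz");I,K,R,t=[d[k] for k in("I","K","R","t")]
g=cv2.cvtColor(I,cv2.COLOR_BGR2GRAY)
m=(g>203).astype(np.uint8)
n,l,st,ce=cv2.connectedComponentsWithStats(m[:290]); i=l[159,290]; 
ys,xs=np.nonzero(l==i);print(len(ys),st[i])
print("collar",circ([onplane(p,.038,K,R,t) for p in zip(xs,ys)]))
from numpy import cos,sin
y=np.radians(-168)
for nm,p in dict(ball=(.5871,-.261)).items():
    dd=np.array(p)-[.486,-.2805]; print(nm,"keeper frame",(cos(y)*dd[0]+sin(y)*dd[1]).round(4),(-sin(y)*dd[0]+cos(y)*dd[1]).round(4))
s=get_state();q=s["ee_rot"];print(s["position"],Ro.from_quat([q[1],q[2],q[3],q[0]]).as_matrix().round(4))
print("white rail at edge", onplane((345+5,275),0,K,R,t))
I,K,R,t=cam("wrist")
for X in [(.4867,-.28,.012),(.5871,-.261,.0245)]: print(proj(X,K,R,t))
```

```text
662 [257 157  69  58 662]
collar (array([ 0.48763209, -0.28029817,  0.03576552]), np.float64(0.0012121504378267206))
ball keeper frame -0.1029 0.0019
[ 0.46931744 -0.24626631  0.23104496] [[ 9.825e-01 -1.200e-03 -1.862e-01]
 [ 1.862e-01  1.200e-03  9.825e-01]
 [-9.000e-04 -1.000e+00  1.400e-03]]
white rail at edge [ 0.59775188 -0.18563908  0.        ]
[293.0322173  185.07421508]
[294.22990343 266.95670964]
```

Run:
```python
from h import *
I,K,R,t=cam("side")
x,y,w,h=300,190,130,100
cv2.imwrite("pics/s2.png",cv2.resize(I[y:y+h,x:x+w],None,fx=6,fy=6,interpolation=cv2.INTER_CUBIC))
for X in [(.614,-.255,.0),(.614,-.255,.1),(.65,-.25,0),(.65,-.25,.1)]:print(X,proj(X,K,R,t).round(1), (6*(proj(X,K,R,t)-[x,y])).round())
I,K,R,t=cam("top")
x,y,w,h=340,140,100,80
cv2.imwrite("pics/t2.png",cv2.resize(I[y:y+h,x:x+w],None,fx=7,fy=7,interpolation=cv2.INTER_CUBIC))
for X in [(.614,-.255,.0),(.614,-.255,.1),(.65,-.25,0),(.65,-.25,.1)]:print(X,proj(X,K,R,t).round(1), (7*(proj(X,K,R,t)-[x,y])).round())
```

```text
(0.614, -0.255, 0.0) [364.5 254.7] [387. 388.]
(0.614, -0.255, 0.1) [366.5 230.7] [399. 244.]
(0.65, -0.25, 0) [375.2 253.1] [451. 379.]
(0.65, -0.25, 0.1) [377.6 229.2] [466. 235.]
(0.614, -0.255, 0.0) [373.4 177. ] [234. 259.]
(0.614, -0.255, 0.1) [376.8 171.1] [257. 218.]
(0.65, -0.25, 0) [372.2 168.2] [226. 197.]
(0.65, -0.25, 0.1) [375.5 161.8] [249. 153.]
```

View pics/s2.png

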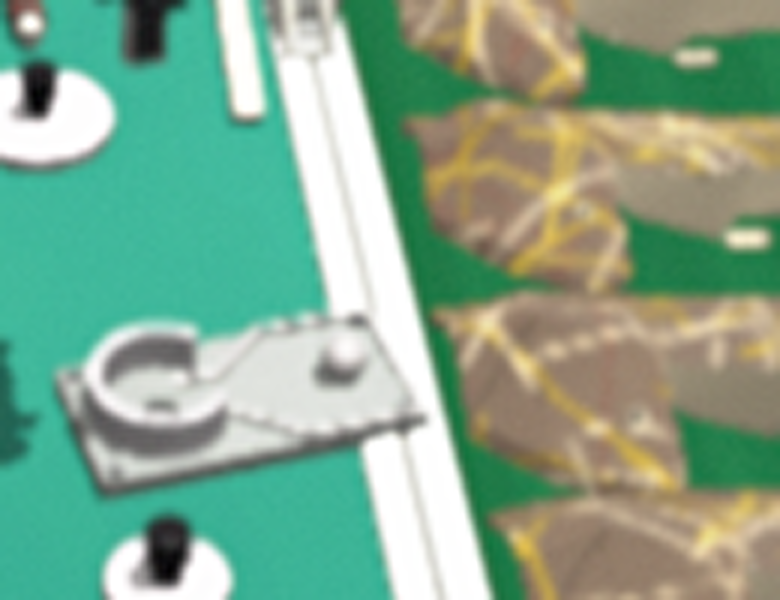

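View pics/t2.png

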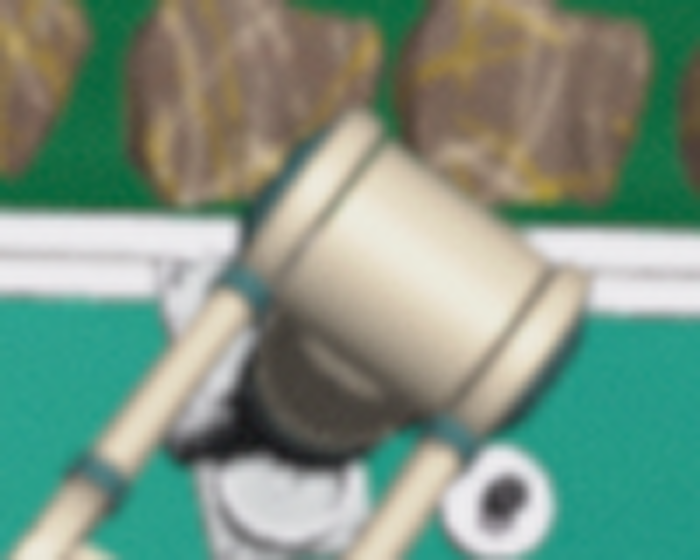

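The conveyor rail is flush with the bench and the packages begin beyond x≈0.65, so there is room behind the ball. Next I move above the point behind it.

```bash
python3 -m jog '[226,4,0,-1,0,-0.16,0, 226,9,2,-2.2,0,-0.16,0, 226,14.3,5,-3.5,0,-0.16,0, 226,14.3,9,-3.5,0,-0.16,0, 226,14.3,14,-3.5,0,-0.16,0, 226,14.3,14,-3.5,0,-0.16,0, 226,14.3,14,-3.5,0,-0.16,0, 226,14.3,14,-3.5,0,-0.16,0]'
python3 - <<'E'
from h import *
s=get_state();q=s["ee_rot"];Rm=Ro.from_quat([q[1],q[2],q[3],q[0]]).as_matrix();print(s["position"],Rm.round(4))
I,K,R,t=cam("wrist"); cv2.imwrite("pics/w2.png",I); np.savez("w2.npz",I=I,K=K,R=R,t=t)
print(proj((.5871,-.261,.0245),K,R,t),proj((.487,-.280,.012),K,R,t))
E
```

```text
clock: 3.68
position: [0.6187, -0.2558, 0.0944]
ee_rot: [-0.702, 0.704, 0.076, -0.072]
contact_force: [1.2, -0.2, 0.2]
width: 0.0097
[ 0.61870782 -0.25579278  0.09443879] [[ 0.9781  0.0048 -0.2079]
 [ 0.2079 -0.0025  0.9781]
 [ 0.0042 -1.     -0.0035]]
[326.10891555 169.39473545] [329.78310352  10.41625241]
```

View pics/w2.png

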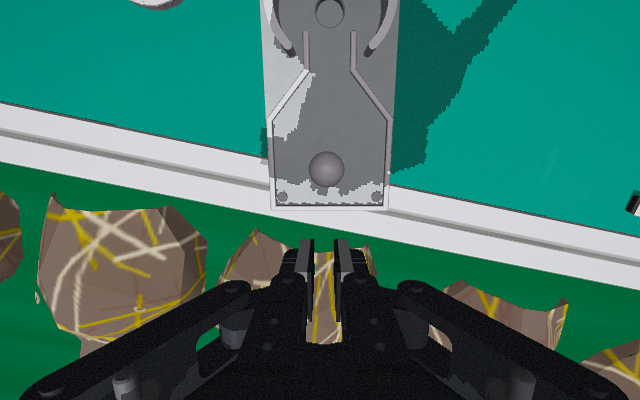

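The ball is at (326,169), exactly as predicted, and the pocket is at (329,12). Before going down I'll check how near the package edges are.

Run:
```python
from h import *
d=np.load("w2.npz");I,K,R,t=[d[k] for k in("I","K","R","t")]
for uv in [(258,230),(365,247),(50,197),(175,207)]:
    print(uv,[onplane(uv,z,K,R,t).round(3)[:2].tolist() for z in(-.03,0,.03,.06)])
d=np.load("w1.npz");K1,R1,t1=[d[k] for k in("K","R","t")]
# side-view counterpart of (258,230)
I,K2,R2,t2=cam("side")
for z in(-.03,0,.03,.06): print(z,(6*(proj(onplane((258,230),z,K,R,t),K2,R2,t2)-[300,190])).round())
```

```text
(258, 230) [[0.665, -0.309], [0.652, -0.304], [0.639, -0.3], [0.627, -0.296]]
(365, 247) [[0.66, -0.207], [0.648, -0.214], [0.636, -0.221], [0.624, -0.228]]
(50, 197) [[0.672, -0.497], [0.659, -0.472], [0.645, -0.446], [0.632, -0.421]]
(175, 207) [[0.658, -0.386], [0.646, -0.373], [0.635, -0.36], [0.623, -0.347]]
-0.03 [494. 493.]
0 [473. 447.]
0.03 [453. 400.]
0.06 [431. 352.]
```

```bash
python3 -m jog '[226,0,3,0.15,0,0,0, 226,0,6,0.15,0,0,0, 226,0,7.5,0.15,0,0,0, 226,0,7.5,0.15,0,0,0, 226,-0.3,7.5,0.15,0,0,0, 226,-0.6,7.5,0.15,0,0,0, 226,-0.9,7.5,0.15,0,0,0, 226,-1.2,7.5,0.15,0,0,0, 226,-1.6,7.5,0.15,0,0,0, 226,-2,7.5,0.15,0,0,0, 226,-2.4,7.5,0.15,0,0,0]'
python3 - <<'E'
from h import *
I,K,R,t=cam("wrist"); cv2.imwrite("pics/w3.png",I); print(get_state()["position"])
E
```

```text
clock: 5.15
position: [0.5924, -0.2584, 0.0157]
ee_rot: [0.704, -0.703, -0.073, 0.074]
contact_force: [-0.1, -0.2, -0.1]
width: 0.0099
[ 0.59192473 -0.25843482  0.01579062]
```

View pics/w3.png

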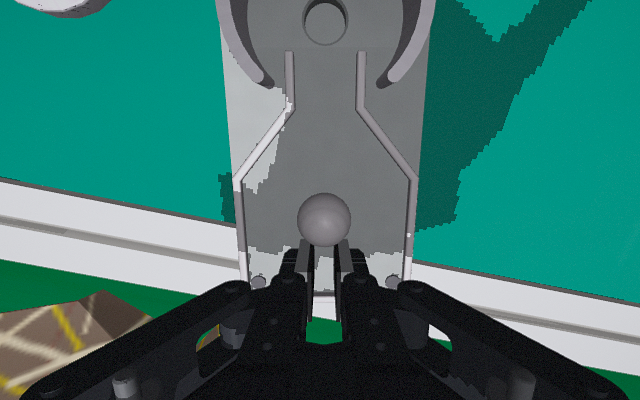

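The ball at (324,219) sits nested against both fingertips and lines up with the lane and the pocket at (325,23). I'll raise 3 mm to clear the lane rails and keep pushing.

```bash
python3 -m jog '[226,-0.3,-0.2,0,0,0,0, 226,-0.8,-0.3,0,0,0,0, 226,-1.4,-0.3,0,0,0,0, 226,-2,-0.3,0,0,0,0, 226,-2.6,-0.3,0,0,0,0, 226,-3.2,-0.3,0.05,0,0,0, 226,-3.8,-0.3,0.05,0,0,0, 226,-4.4,-0.3,0.05,0,0,0, 226,-5,-0.3,0.05,0,0,0, 226,-5.6,-0.3,0.05,0,0,0, 226,-6.1,-0.3,0.05,0,0,0]'
python3 - <<'E'
from h import *
I,K,R,t=cam("wrist"); cv2.imwrite("pics/w4.png",I); print(get_state()["position"])
E
```

```text
clock: 6.58
position: [0.5332, -0.2708, 0.0193]
ee_rot: [0.703, -0.703, -0.074, 0.074]
contact_force: [0.3, -0.3, 1.0]
width: 0.0095
[ 0.53251325 -0.27075243  0.01920995]
```

View pics/w4.png

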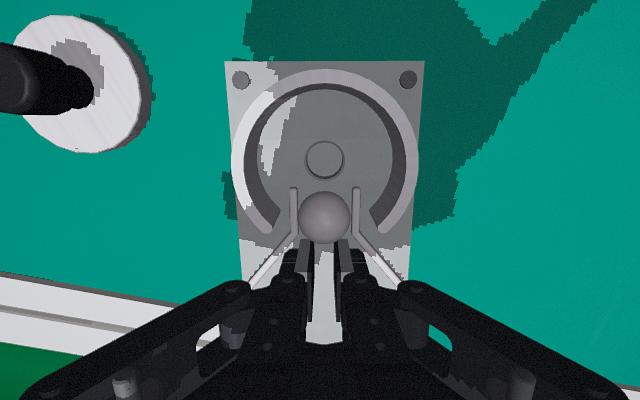

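The ball at (324,217) is in the lane, in line with the pocket at (324,160). One more slow push of about 2 cm should drop it.

```bash
python3 -m jog '[226,-0.4,0,0,0,0,0, 226,-0.8,0,0,0,0,0, 226,-1.2,0,0,0,0,0, 226,-1.6,0,0,0,0,0, 226,-1.9,0,0,0,0,0, 226,-2.1,0,0,0,0,0, 226,-2.1,0,0,0,0,0]'
python3 - <<'E'
from h import *
I,K,R,t=cam("wrist"); cv2.imwrite("pics/w5.png",I); print(get_state()["position"])
E
```

```text
clock: 7.5
position: [0.513, -0.2751, 0.0192]
ee_rot: [0.703, -0.703, -0.074, 0.074]
contact_force: [0.4, 0.4, -0.5]
width: 0.0098
[ 0.51309838 -0.27512272  0.01927039]
```

View pics/w5.png

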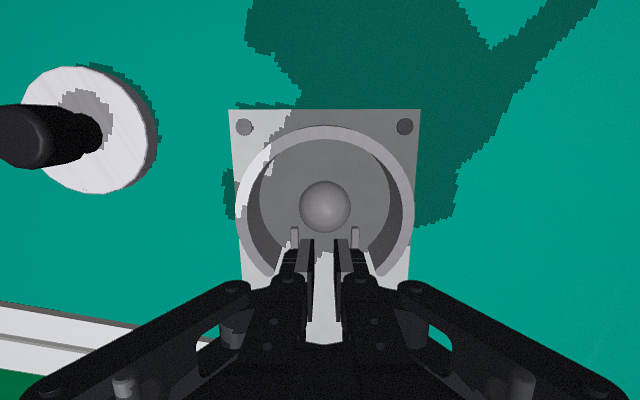

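The ball at (324,206) now stands clear of the fingers, apparently in the pocket. I back off, rise and check.

```bash
python3 -m jog '[226,0.8,0,0,0,0,0, 226,1.6,-1,0,0,0,0, 226,1.6,-5,0,0,0,0, 226,0,-9,0,0,0,0, 150,-3,-13,0,0,0,0, 60,-5,-16,0,0,0,0, 60,-5,-16,0,0,0,0, 60,-5,-16,0,0,0,0]'
python3 - <<'E'
from h import *
I,K,R,t=cam("wrist"); cv2.imwrite("pics/w6.png",I); s=get_state();print(s["position"],s["width"])
np.savez("w6.npz",I=I,K=K,R=R,t=t)
print(proj((.487,-.28,.021),K,R,t),proj((.487,-.28,.012),K,R,t))
E
```

```text
clock: 8.55
position: [0.4647, -0.2852, 0.1792]
ee_rot: [0.703, -0.703, -0.074, 0.074]
contact_force: [0.3, 0.8, -0.6]
width: 0.065
[ 0.4644614  -0.28495762  0.17851888] 0.06531578739554215
[323.98175796 208.86612641] [323.9610113  206.42101799]
```

View pics/w6.png

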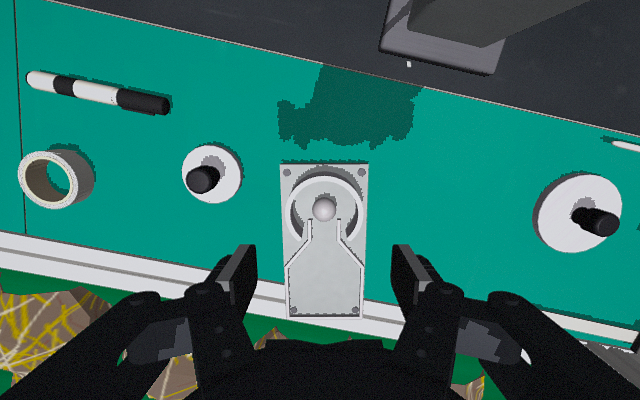

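The ball at (324,209) matches the predicted in-pocket pixel (324,208.9), so it is seated. Now I refine the collar centre.

Run:
```python
from h import *
d=np.load("w6.npz");I,K,R,t=[d[k] for k in("I","K","R","t")]
g=cv2.cvtColor(I,cv2.COLOR_BGR2GRAY)
# ball: hough/circle on zoom
z=cv2.resize(I[155:325,275:375],None,fx=5,fy=5,interpolation=cv2.INTER_CUBIC)
cv2.imwrite("pics/w6z.png",z[:600])
m=(g>203).astype(np.uint8)
n,l,st,ce=cv2.connectedComponentsWithStats(m)
for i in range(1,n):
    x,y,w,h,a=st[i]
    if a>150 and 275<x<375 and 155<y<325:
        ys,xs=np.nonzero(l==i);print(st[i],circ([onplane(p,.038,K,R,t) for p in zip(xs,ys)]))
```

```text
[285 176  79  65 854] (array([ 0.48765086, -0.28019493,  0.03574542]), np.float64(0.0011973579661002317))
[363 301  42  21 514] (array([ 0.6339091 , -0.19965403,  0.05579869]), np.float64(0.0037400147064044066))
```

View pics/w6z.png

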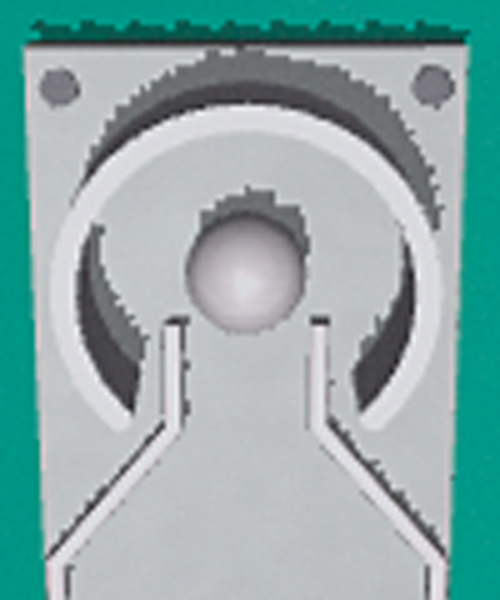

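The collar centre is (0.4877,-0.2802) from both views, with fitted radius 35.75 mm against the true mean of 35.5. I'll move to put the cover in the same part of the picture.

```bash
python3 -m jog '[120,0.2,0,4,0,0,0, 120,0.4,0,9,0,0,0, 120,0.6,0,14,0,0,0, 120,0.8,0,19,0,0,0, 120,0.9,0,24,0,0,0, 120,1,0,27.4,0,0,0, 120,1,0,27.4,0,0,0, 120,1,0,27.4,0,0,0, 120,1,0,27.4,0,0,0]'
python3 - <<'E'
from h import *
I,K,R,t=cam("wrist"); cv2.imwrite("pics/w7.png",I); s=get_state();print(s["position"],s["width"])
np.savez("w7.npz",I=I,K=K,R=R,t=t)
g=cv2.cvtColor(I,cv2.COLOR_BGR2GRAY);hsv=cv2.cvtColor(I,cv2.COLOR_BGR2HSV); wm=((hsv[...,1]<60)&(g>110)).astype(np.uint8)
n,l,st,ce=cv2.connectedComponentsWithStats(wm)
print([ (i,st[i].tolist()) for i in range(1,n) if st[i,4]>400])
E
```

```text
clock: 9.72
position: [0.4174, -0.0162, 0.1789]
ee_rot: [-0.703, 0.703, 0.073, -0.074]
contact_force: [0.3, 0.0, -0.3]
width: 0.0452
[ 0.41743236 -0.0162808   0.17902003] 0.04525120170272234
[(1, [290, 0, 50, 54, 1357]), (2, [370, 16, 47, 54, 1081]), (4, [0, 44, 280, 62, 466]), (31, [335, 131, 98, 27, 587]), (46, [0, 155, 152, 169, 12573]), (54, [282, 165, 83, 80, 4586]), (101, [294, 301, 89, 30, 1059]), (107, [265, 318, 102, 26, 1370]), (121, [434, 347, 51, 53, 1047])]
```

View pics/w7.png

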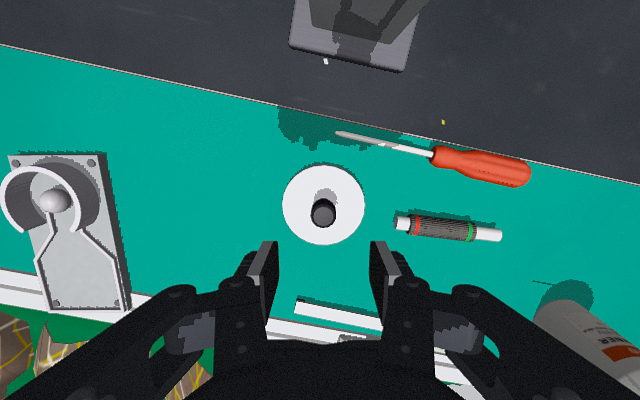

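Run:
```python
from h import *
d=np.load("w7.npz");I,K,R,t=[d[k] for k in("I","K","R","t")]
g=cv2.cvtColor(I,cv2.COLOR_BGR2GRAY);hsv=cv2.cvtColor(I,cv2.COLOR_BGR2HSV); wm=((hsv[...,1]<60)&(g>150)).astype(np.uint8)
mm=np.zeros_like(wm);mm[155:255,272:375]=wm[155:255,272:375]
cs,_=cv2.findContours(mm,cv2.RETR_EXTERNAL,cv2.CHAIN_APPROX_NONE);c=max(cs,key=cv2.contourArea)[:,0,:]
print(circ([onplane(p,.011,K,R,t) for p in c]))
bm=np.zeros_like(wm);bm[170:245,285:362]=(g[170:245,285:362]<75)
cs,_=cv2.findContours(bm,cv2.RETR_EXTERNAL,cv2.CHAIN_APPROX_NONE);c=max(cs,key=cv2.contourArea)
print(cv2.boundingRect(c),cv2.minEnclosingCircle(c))
cv2.imwrite("pics/w7z.png",cv2.resize(I[160:250,275:370],None,fx=6,fy=6,interpolation=cv2.INTER_CUBIC))
s=get_state();q=s["ee_rot"];print(s["position"],Ro.from_quat([q[1],q[2],q[3],q[0]]).as_matrix().round(4))
for X in [(.4405,-.0118,.045),(.4405,-.0118,.011)]:print(6*(proj(X,K,R,t)-[275,160]))
```

```text
(array([ 0.4396136 , -0.01213008,  0.04307795]), np.float64(0.00026412094447029387))
(311, 198, 25, 30) ((322.6666564941406, 212.5), 14.515420913696289)
[ 0.41743236 -0.0162808   0.17902003] [[ 9.784e-01 -4.000e-04 -2.066e-01]
 [ 2.066e-01 -1.000e-04  9.784e-01]
 [-4.000e-04 -1.000e+00 -0.000e+00]]
[288.45586516 341.47175459]
[288.54191943 281.52902759]
```

View pics/w7z.png

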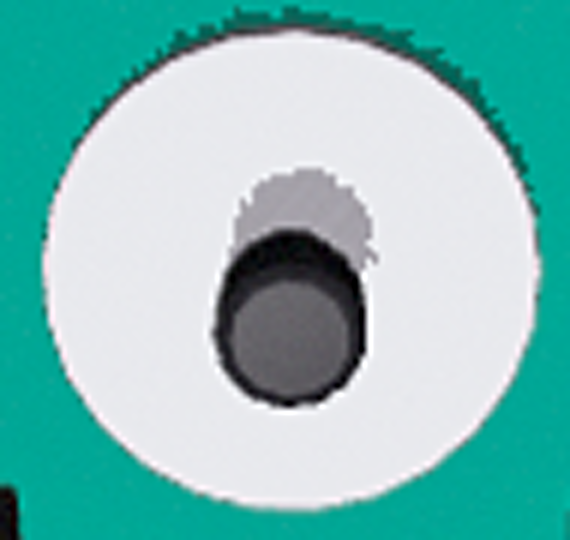

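Run:
```python
from h import *
d=np.load("w7.npz");I,K,R,t=[d[k] for k in("I","K","R","t")]
k=onplane((322.75,214.6),.045,K,R,t);print(k)
s=get_state();q=s["ee_rot"];Rm=Ro.from_quat([q[1],q[2],q[3],q[0]]).as_matrix()
print(Rm.T@(np.array([.4397,-.0119,.0165])-s["position"]))
```

```text
[ 0.43831327 -0.01257692  0.045     ]
[ 0.02275697  0.16251099 -0.00031058]
```

The cover centre is (0.4392,-0.0122): the disc and knob readings agree within 1.3 mm, and the fitted disc radius is 43.1 mm against 44. I descend with a partial opening and then grip.

```bash
python3 -m jog '[120,2.2,0,0,0,0,0, 120,2.25,4,0,0,0,0, 120,2.25,9,0,0,0,0, 120,2.25,13,0,0,0,0, 120,2.25,15,0,0,0,0, 120,2.25,16.2,0,0,0,0, 120,2.25,16.2,0,0,0,0, 120,2.25,16.2,0,0,0,0]' 30
python3 - <<'E'
from h import *
I,K,R,t=cam("wrist"); cv2.imwrite("pics/w8.png",I); s=get_state();print(s["position"],s["width"])
E
```

```text
clock: 10.78
position: [0.4399, -0.0111, 0.018]
ee_rot: [-0.703, 0.703, 0.074, -0.073]
contact_force: [-1.0, 0.2, 0.2]
width: 0.045
[ 0.43995771 -0.01101677  0.01814096] 0.04526526235322217
```

View pics/w8.png

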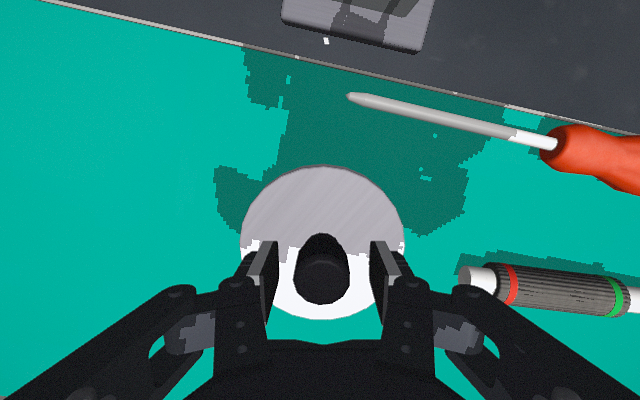

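The knob is centred between the pads, around (321,278). I close on it.

```bash
python3 -m jog '[200,0,0,0,0,0,0, 255,0,0,0,0,0,0, 255,0,0,0,0,0,0, 255,0,0,0,0,0,0, 255,0,0,0,0,0,0, 255,0,0,0,0,0,0]' 50
python3 - <<'E'
from h import *
I,K,R,t=cam("wrist"); cv2.imwrite("pics/w9.png",I); s=get_state();print(s["position"],s["width"],s["contact_force"])
np.savez("w9.npz",I=I,K=K,R=R,t=t)
E
```

```text
clock: 11.58
position: [0.4397, -0.0109, 0.0183]
ee_rot: [-0.703, 0.703, 0.075, -0.073]
contact_force: [-0.1, -0.8, 5.9]
width: 0.023
[ 0.43972343 -0.01086492  0.01828607] 0.02316612397345302 [-0.3142711  -0.1906868   5.31900416]
```

View pics/w9.png

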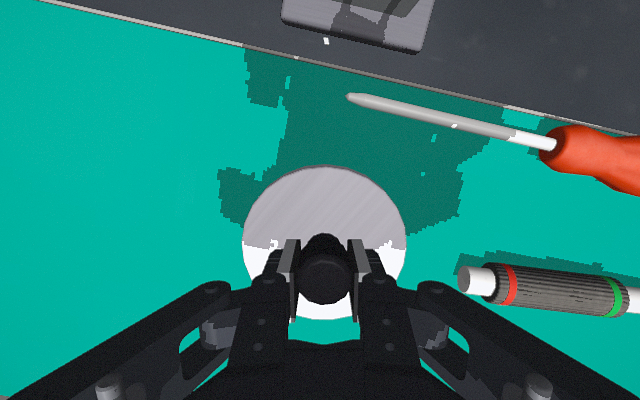

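The grip is closed at 23 mm on the knob. I'll measure the disc centre relative to the tool, then lift a little.

```bash
cat > disc.py <<'E'
from h import *
def disc(I,K,R,t,z,show=None):
    hsv=cv2.cvtColor(I,cv2.COLOR_BGR2HSV); g=cv2.cvtColor(I,cv2.COLOR_BGR2GRAY)
    wm=((hsv[...,1]<60)&(g>110)).astype(np.uint8); wm[:, :180]=0; wm[:,440:]=0; wm[:130]=0
    n,l,st,_=cv2.connectedComponentsWithStats(wm); i=1+np.argmax(st[1:,4])
    cs,_=cv2.findContours((l==i).astype(np.uint8),cv2.RETR_EXTERNAL,cv2.CHAIN_APPROX_NONE)
    c=max(cs,key=cv2.contourArea)[:,0,:]
    # keep pts whose outward neighbour is not black gripper: use upper arc only
    c=c[c[:,1]<240]
    if show is not None:
        J=I.copy(); J[c[:,1],c[:,0]]=(0,0,255); cv2.imwrite(show,J)
    P=np.array([onplane(p,z,K,R,t) for p in c])[:,:2]
    f=lambda p:np.hypot(P[:,0]-p[0],P[:,1]-p[1])-.0438
    r=least_squares(f,P.mean(0)-[0,0],loss="soft_l1",f_scale=.0005)
    return r.x,circ(P),st[i].tolist(),np.abs(f(r.x)).mean()
E
python3 - <<'E'
from disc import *
d=np.load("w9.npz");I,K,R,t=[d[k] for k in("I","K","R","t")]
print(disc(I,K,R,t,.011,"pics/w9d.png"))
s=get_state();q=s["ee_rot"];Rm=Ro.from_quat([q[1],q[2],q[3],q[0]]).as_matrix();print(Rm.round(4))
c=disc(I,K,R,t,.011)[0];print(Rm.T@(np.array([*c,.011])-s["position"]))
E
python3 -m jog '[255,0,-0.5,0,0,0,0, 255,0,-1.5,0,0,0,0, 255,0,-3,0,0,0,0, 255,0,-5,0,0,0,0, 255,0,-7,0,0,0,0, 255,0,-8,0,0,0,0, 255,0,-8,0,0,0,0, 255,0,-8,0,0,0,0]'
python3 - <<'E'
from h import *
s=get_state();print(s["position"],s["width"],s["contact_force"],s["moment"])
I,K,R,t=cam("wrist"); cv2.imwrite("pics/w10.png",I)
np.savez("w10.npz",I=I,K=K,R=R,t=t,p=s["position"],q=s["ee_rot"])
E
```

```text
(array([ 0.44015749, -0.0109125 ]), (array([ 0.42020652, -0.01534063,  0.02736151]), np.float64(0.007398235051577911)), [242, 166, 165, 115, 11226], np.float64(0.006830449844156876))
[[ 9.781e-01  2.000e-03 -2.082e-01]
 [ 2.082e-01 -5.000e-04  9.781e-01]
 [ 1.800e-03 -1.000e+00 -9.000e-04]]
[ 0.00040118  0.00728694 -0.00013042]
clock: 12.62
position: [0.4384, -0.0106, 0.0968]
ee_rot: [0.703, -0.703, -0.073, 0.074]
contact_force: [-0.3, -0.3, -1.1]
width: 0.0231
[ 0.43843329 -0.01061668  0.09677321] 0.02313329411749154 [-0.34099123 -0.34530843 -1.06422274] [0.04829936 0.01118906 0.04130836]
```

View pics/w10.png

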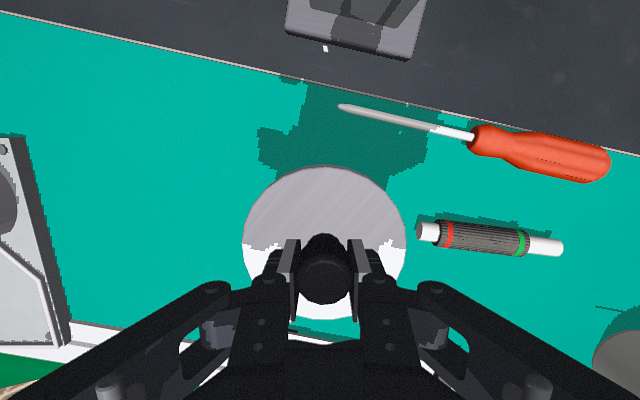

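The cover is held level: the disc shows at the same pixels (242–405, 166–320) as before the lift. I refit the disc in tool coordinates from its outer arc, then carry it over.

```bash
cat > disc2.py <<'E'
from h import *
def disct(I,K,R,t,p,q,depth=.0073):
    Rm=Ro.from_quat([q[1],q[2],q[3],q[0]]).as_matrix()
    hsv=cv2.cvtColor(I,cv2.COLOR_BGR2HSV); g=cv2.cvtColor(I,cv2.COLOR_BGR2GRAY)
    wm=((hsv[...,1]<60)&(g>110)).astype(np.uint8); wm[:, :200]=0; wm[:,440:]=0; wm[:150]=0;wm[330:]=0
    n,l,st,_=cv2.connectedComponentsWithStats(wm); i=1+np.argmax(st[1:,4])
    m=l==i; pts=[]
    for v in range(170,235):   # outermost pixels of each row
        u=np.nonzero(m[v])[0]
        if len(u)>20: pts+= [(u[0]-.5,v),(u[-1]+.5,v)]
    z=p[2]-depth
    P=np.array([onplane(a,z,K,R,t) for a in pts])[:,:2]
    c,res=circ(P); X=np.array([c[0],c[1],z])
    return Rm.T@(X-p),c[2],res
E
python3 - <<'E'
from disc2 import *
d=np.load("w10.npz");I,K,R,t,p,q=[d[k] for k in("I","K","R","t","p","q")]
for dp in(.006,.0073,.0085):print(disct(I,K,R,t,p,q,dp))
E
python3 -m jog '[255,0,0,-4,0,0,0, 255,-0.2,0,-9,0,0,0, 255,-0.4,0,-14,0,0,0, 255,-0.6,0,-19,0,0,0, 255,-0.8,0,-23,0,0,0, 255,-0.8,0,-26,0,0,0, 255,-0.8,0,-27.4,0,0,0, 255,-0.8,0,-27.4,0,0,0, 255,-0.8,0,-27.4,0,0,0, 255,-0.8,0,-27.4,0,0,0]'
python3 - <<'E'
from h import *
s=get_state();print(s["position"],s["width"],s["contact_force"])
I,K,R,t=cam("wrist"); cv2.imwrite("pics/w11.png",I)
np.savez("w11.npz",I=I,K=K,R=R,t=t,p=s["position"],q=s["ee_rot"])
E
```

```text
(array([-1.18063152e-03,  6.00128768e-03, -8.54240865e-05]), np.float64(0.04294491763287817), np.float64(0.00012769411145781862))
(array([-6.07785405e-04,  7.30064446e-03, -8.36779965e-05]), np.float64(0.04331905198981752), np.float64(0.00012880540770344152))
(array([-7.90042476e-05,  8.50005072e-03, -8.20661487e-05]), np.float64(0.04366440642671194), np.float64(0.0001298312026254432))
clock: 13.92
position: [0.4879, -0.2791, 0.0973]
ee_rot: [0.703, -0.703, -0.074, 0.074]
contact_force: [-0.0, 0.2, -1.2]
width: 0.0233
[ 0.48787065 -0.27906432  0.09729723] 0.02328734091026481 [-0.0226692   0.17820915 -1.17005589]
```

View pics/w11.png

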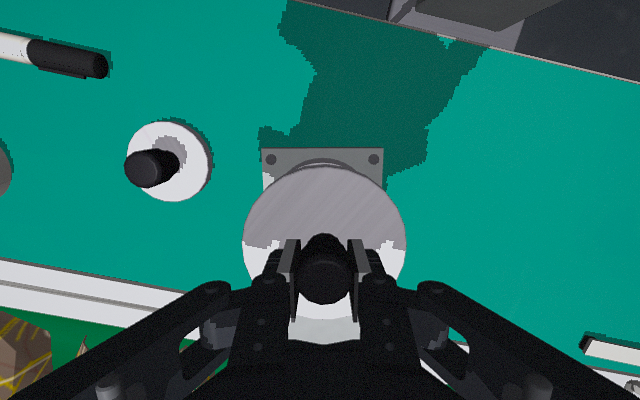

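The cover at (324,243) hovers over the collar, and the plate's near corners show at (262,149) and (383,148). I use those corners for a same-picture check of the offset.

Run:
```python
from disc2 import *
d=np.load("w11.npz");I,K,R,t,p,q=[d[k] for k in("I","K","R","t","p","q")]
Rm=Ro.from_quat([q[1],q[2],q[3],q[0]]).as_matrix(); print(Rm.round(4))
off,r,_=disct(I,K,R,t,p,q,.0078);print(off,r)
cv2.imwrite("pics/w11z.png",cv2.resize(I[140:200,250:400],None,fx=5,fy=5,interpolation=cv2.INTER_CUBIC))
S=I[...,2].astype(int) # red: teal low, grey higher
# sub-pixel plate side edges, rows 155..170, and front edge
def edge(v): 
    i=np.argmax(np.abs(np.diff(v)));return i
for v in (153,157,161,165): print(v,250+edge(S[v,250:275]),370+edge(S[v,370:400]))
print([ (u,140+edge(S[140:155,u])) for u in (275,290,310,330,350,370)])
```

```text
[[ 9.779e-01 -4.000e-04 -2.090e-01]
 [ 2.090e-01  7.000e-04  9.779e-01]
 [-3.000e-04 -1.000e+00  8.000e-04]]
[-0.00394017  0.0078009  -0.00013876] 0.042257563494872884
153 260 382
157 260 382
161 261 382
165 261 382
[(275, np.int64(146)), (290, np.int64(146)), (310, np.int64(146)), (330, np.int64(147)), (350, np.int64(147)), (370, np.int64(147))]
```

View pics/w11z.png

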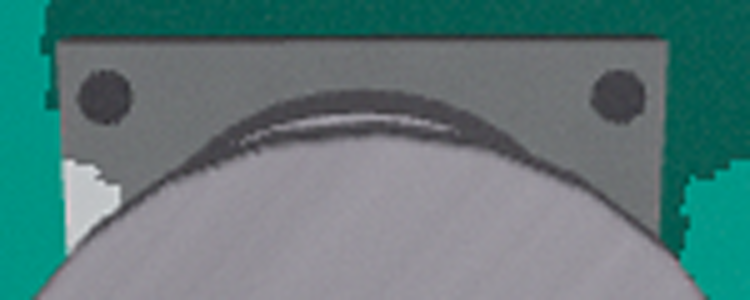

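Run:
```python
from disc2 import *
def L(n): d=np.load(n);return d["K"],d["R"],d["t"]
def P(n,u,v,x,y,k,z): return onplane((x+(u+.5)/k-.5,y+(v+.5)/k-.5),z,*L(n))
a=[P("w6.npz",60,87,275,155,5,.012),P("w6.npz",433,85,275,155,5,.012)]
b=[P("w11.npz",105,97,250,140,5,.012),P("w11.npz",618,96,250,140,5,.012)]
print("w6",np.round(a,4).tolist(),np.mean(a,0).round(4));print("w11",np.round(b,4).tolist(),np.mean(b,0).round(4))
# corners in w11 (zoom 57,41),(668,39)
c=[P("w11.npz",57,41,250,140,5,.012),P("w11.npz",668,39,250,140,5,.012)]
d=c[1]-c[0];print(np.linalg.norm(d),np.degrees(np.arctan2(d[1],d[0])))
n=np.array([-d[1],d[0],0])/np.linalg.norm(d);m=np.mean(c,0);print(m,"origin?",m+.045*n,m-.045*n)
ds=b[1]-b[0];n=np.array([-ds[1],ds[0],0])/np.linalg.norm(ds);print("screws dist",np.linalg.norm(ds), (np.array([.4877,-.2802,.012])-np.mean(a,0))@n)
for i in range(4):
    print(np.array(__import__("rig").get_state()["position"]).round(4))
```

```text
w6 [[0.4591, -0.3249, 0.012], [0.4429, -0.2505, 0.012]] [ 0.451  -0.2877  0.012 ]
w11 [[0.4593, -0.3254, 0.012], [0.4433, -0.2508, 0.012]] [ 0.4513 -0.2881  0.012 ]
0.08994170362903973 102.23776358434966
[ 0.44315252 -0.28968505  0.012     ] origin? [ 0.39917508 -0.29922365  0.012     ] [ 0.48712995 -0.28014644  0.012     ]
screws dist 0.07625262261139602 -0.03744743708476275
[ 0.488  -0.2793  0.0974]
[ 0.488  -0.2793  0.0974]
[ 0.488  -0.2793  0.0974]
[ 0.488  -0.2793  0.0974]
```

All estimates agree on the collar centre at (0.4876,-0.2803) within about 0.5 mm, so the cover needs a 0.8 mm correction along −z tool. I lower it until the skirt has engaged by about 3 mm.

```bash
python3 -m jog '[255,0,0.5,-0.08,0,0,0, 255,0,1.5,-0.08,0,0,0, 255,0,2.5,-0.08,0,0,0, 255,0,3.3,-0.08,0,0,0, 255,0,3.7,-0.08,0,0,0, 255,0,3.9,-0.08,0,0,0, 255,0,4.1,-0.08,0,0,0, 255,0,4.25,-0.08,0,0,0, 255,0,4.4,-0.08,0,0,0, 255,0,4.4,-0.08,0,0,0, 255,0,4.4,-0.08,0,0,0]'
python3 - <<'E'
from h import *
s=get_state();print(s["position"],s["width"],s["contact_force"],s["moment"])
I,K,R,t=cam("wrist"); cv2.imwrite("pics/w12.png",I)
np.savez("w12.npz",I=I,K=K,R=R,t=t,p=s["position"],q=s["ee_rot"])
E
```

```text
clock: 15.35
position: [0.4883, -0.2812, 0.0533]
ee_rot: [0.703, -0.703, -0.074, 0.074]
contact_force: [0.3, -0.1, -1.0]
width: 0.0232
[ 0.48833548 -0.28119722  0.05333454] 0.023157185727356807 [ 0.34875749 -0.14965913 -0.95120084] [0.00292327 0.00584819 0.00894183]
```

View pics/w12.png

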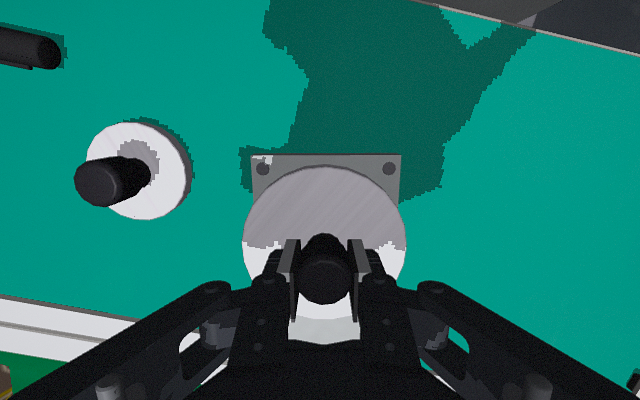

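No contact force, and the cover has engaged by about 3 mm. The screws' midpoint at (326,168) and the position reading both suggest about 0.8 mm overshoot, so I trim that back while lowering to the seat.

```bash
python3 -m jog '[255,-0.02,0,0.08,0,0,0, 255,-0.02,0.1,0.08,0,0,0, 255,-0.02,0.2,0.08,0,0,0, 255,-0.02,0.26,0.08,0,0,0, 255,-0.02,0.3,0.08,0,0,0, 255,-0.02,0.32,0.08,0,0,0, 255,-0.02,0.32,0.08,0,0,0]'
python3 - <<'E'
from h import *
s=get_state();print(s["position"],s["width"],s["contact_force"],s["moment"])
E
```

```text
clock: 16.27
position: [0.4879, -0.2804, 0.0503]
ee_rot: [0.703, -0.703, -0.074, 0.074]
contact_force: [-1.8, 0.4, 1.3]
width: 0.0231
[ 0.48788003 -0.28039349  0.05029997] 0.023132323841954634 [-1.84920187  0.4467536   1.2541182 ] [ 0.09143112  0.17224436 -0.02464573]
```

Contact starts at exactly the predicted seating height (0.0503). I press 0.6 mm more, then look before letting go.

```bash
python3 -m jog '[255,0,0.03,0,0,0,0, 255,0,0.06,0,0,0,0, 255,0,0.06,0,0,0,0, 255,0,0.06,0,0,0,0]'
python3 - <<'E'
from h import *
s=get_state();print(s["position"],s["width"],s["contact_force"],s["moment"])
I,K,R,t=cam("wrist"); cv2.imwrite("pics/w13.png",I)
np.savez("w13.npz",I=I,K=K,R=R,t=t,p=s["position"],q=s["ee_rot"])
I,K,R,t=cam("side");cv2.imwrite("pics/s13.png",cv2.resize(I[200:300,290:400],None,fx=6,fy=6,interpolation=cv2.INTER_CUBIC))
E
```

```text
clock: 16.77
position: [0.4879, -0.2804, 0.0503]
ee_rot: [-0.703, 0.703, 0.074, -0.074]
contact_force: [-0.8, 2.4, 7.9]
width: 0.023
[ 0.48788916 -0.28037745  0.05027164] 0.02295684701947856 [-0.7678763   2.42878975  7.92200781] [ 0.22485787  0.34444412 -0.01985169]
```

View pics/w13.png

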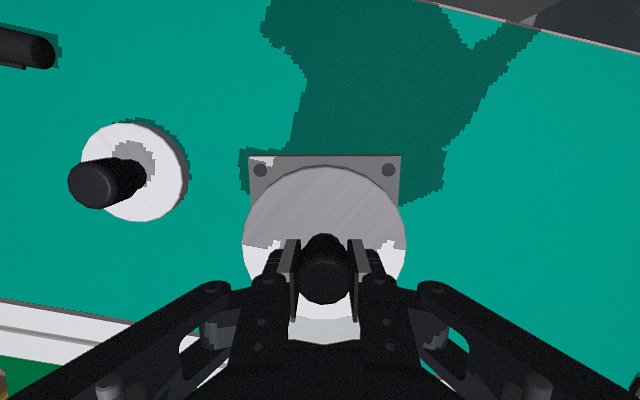

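View pics/s13.png

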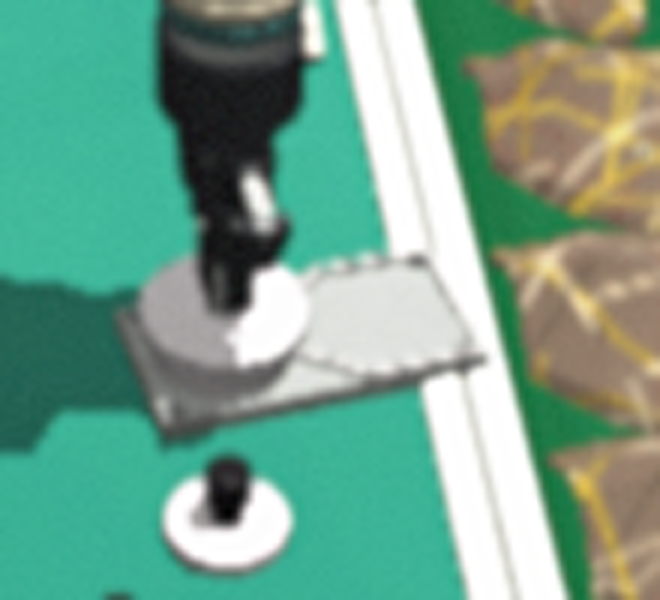

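The disc at (324,243) is on the collar, the height stays at 0.0503 with 9 N of push, and the side view shows it level. I release, then retreat upward.

```bash
python3 -m jog '[225,0,0,0,0,0,0, 180,0,0,0,0,0,0, 120,0,0,0,0,0,0, 110,0,0,0,0,0,0, 110,0,0,0,0,0,0, 110,0,-1.5,0,0,0,0, 110,0,-4,0,0,0,0, 110,0,-8,0,0,0,0, 110,0,-11,0,0,0,0, 110,-2.2,-12.7,0,0,0,0, 110,-2.2,-12.7,0,0,0,0, 110,-2.2,-12.7,0,0,0,0]'
python3 - <<'E'
from h import *
s=get_state();print(s["position"],s["width"],s["contact_force"],s["moment"])
I,K,R,t=cam("wrist"); cv2.imwrite("pics/w14.png",I)
np.savez("w14.npz",I=I,K=K,R=R,t=t,p=s["position"],q=s["ee_rot"])
I,K,R,t=cam("side");cv2.imwrite("pics/s14.png",cv2.resize(I[200:300,290:400],None,fx=6,fy=6,interpolation=cv2.INTER_CUBIC))
E
```

```text
clock: 18.38
position: [0.4654, -0.2847, 0.1758]
ee_rot: [0.704, -0.703, -0.073, 0.074]
contact_force: [0.7, -0.5, -0.4]
width: 0.0487
[ 0.46539167 -0.28473197  0.17580736] 0.04867265079583171 [ 0.67452945 -0.52087058 -0.39051157] [-0.01361023  0.03250017 -0.04812082]
```

View pics/w14.png

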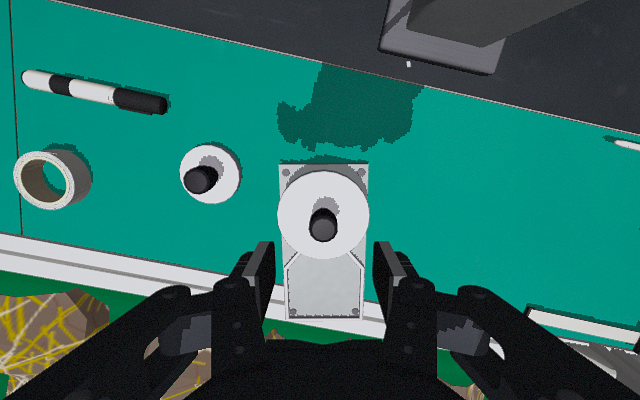

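View pics/s14.png

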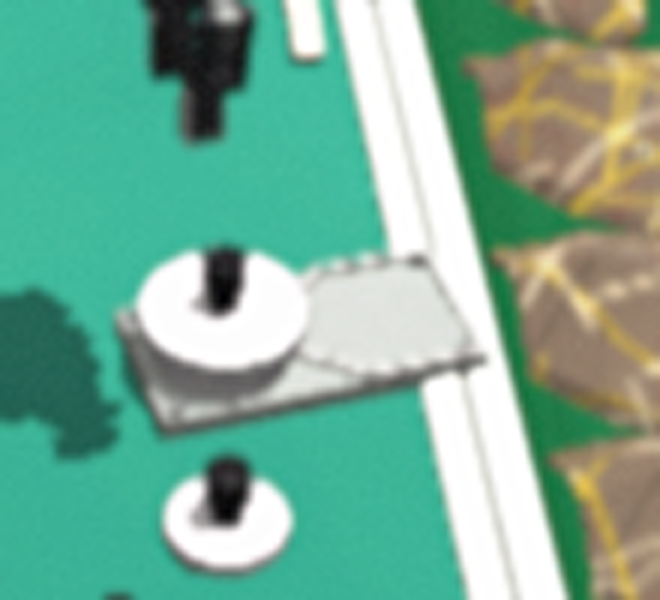

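The cover at (323,214) is on the collar, the knob top is around (322,228), and nothing else has moved. Last check: disc centre, apparent radius (which depends on height), tilt from disc against knob, and the small cover.

Run:
```python
from h import *
d=np.load("w14.npz");I,K,R,t=[d[k] for k in("I","K","R","t")]
g=cv2.cvtColor(I,cv2.COLOR_BGR2GRAY);hsv=cv2.cvtColor(I,cv2.COLOR_BGR2HSV)
m=(g>214).astype(np.uint8);mm=np.zeros_like(m);mm[165:262,272:375]=m[165:262,272:375]
mm=cv2.morphologyEx(mm,cv2.MORPH_OPEN,np.ones((5,5),np.uint8))
cs,_=cv2.findContours(mm,cv2.RETR_EXTERNAL,cv2.CHAIN_APPROX_NONE);c=max(cs,key=cv2.contourArea)[:,0,:]
c=c[c[:,1]<250]
print("disc",circ([onplane(p,.043,K,R,t) for p in c]))
cv2.imwrite("pics/w14z.png",cv2.resize(I[165:265,272:375],None,fx=6,fy=6,interpolation=cv2.INTER_CUBIC))
print("pred knob top zoom",6*(proj((.4877,-.2802,.077),K,R,t)-[272,165]))
wm=((hsv[...,1]<60)&(g>150)).astype(np.uint8);mm=np.zeros_like(wm);mm[135:215,170:250]=wm[135:215,170:250]
cs,_=cv2.findContours(mm,cv2.RETR_EXTERNAL,cv2.CHAIN_APPROX_NONE);c=max(cs,key=cv2.contourArea)[:,0,:]
print("small",circ([onplane(p,.011,K,R,t) for p in c]))
```

```text
disc (array([ 0.4879717 , -0.2804401 ,  0.04245606]), np.float64(0.0002389828247907166))
pred knob top zoom [307.30124131 384.75650308]
small (array([ 0.47812461, -0.40071056,  0.02956655]), np.float64(0.00025621084279010186))
```

View pics/w14z.png

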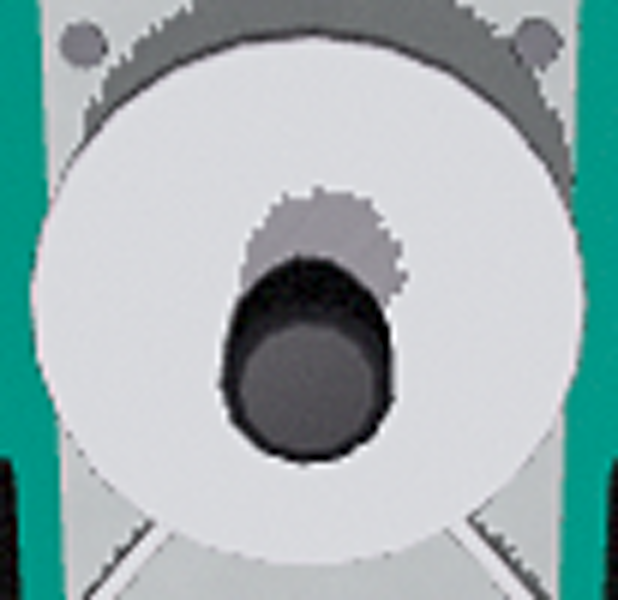

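The disc is centred at (0.4880,-0.2804), 0.4 mm from the collar. The knob top at zoom (307,383) matches the level, seated prediction of (307,385), and the small cover is unmoved. I hand in.

```bash
python3 -c "
from rig import sign_off,get_state
print(get_state()['clock']);print(sign_off())"
```

```text
18.475
the job is handed in; nothing more can be done
None
```

The ball is in its pocket and the larger cover sits on the collar, released. I handed the job in at 18.5 s; no verdict is reported.

- **Ball:** I nudged it along the deck and down the lane with the nearly closed fingertips, without lifting it. Afterwards it appeared at the predicted in-pocket pixel, (324,209) against (324,208.9).
- **Cover:** I took it by the knob and lowered it over the collar while gripped. It met the collar at the predicted height (tool tip at z = 0.0503 m) and did not go lower under about 9 N, so I then let go.
- **Last checks:** The disc centre is 0.4 mm from the measured collar centre. The knob top is within half a pixel of where a level, seated cover should show it. The small cover moved less than 0.1 mm; the other things showed no movement in the pictures, but I did not measure them. The gripper is well clear above.
- **What disagreed:** The fitted disc radius was 42.5 mm against the true 44 mm. It also read about 1 mm low (43.1 mm) before I moved the cover, so I put it down to the colour mask's edges. One disc-fit check while the cover was over the collar was spoiled by the grey plate, so I used the plate's screws and corners instead.

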